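# Tap three screening covers home in turn

## Robot

A 6-joint arm with a two-finger parallel gripper is mounted at the origin on the work surface. World frame = base frame: x ahead of the robot, y to its left, z up, the work surface at z = 0. Lengths are in m, angles in degrees, forces in N, time in s.
With the tool pointing down it reaches from about 0.4 to 0.825 m from the base axis. Payload 7 kg.
Tool frame: the origin (TCP) lies midway between the tips of the shut fingers; the grasp point (between the pads) lies 19 mm behind it; z points along the fingers, y is the direction in which the jaws open and shut (so a half turn about z gives the same grasp; the last joint's range is limited). The gripper opens to 88 mm and grips with 3 to 60 N. Pads are 19 mm wide; open, the fingers measure 130 mm over their backs; the gripper's body (78 mm by 193 mm) begins 47 mm behind the grasp point.
Start: joints at [82.97, 20.546, 0.682, 0, -70.136, -16.507], TCP at [0.27, 0.619, 0.227] pointing down, gripper open.
Joint ranges: [-176.03, 176.03], [-82.01, 121.73], [-58.28, 71.71], [-173.87, 95.51], [-174.79, -0.11], [-173.66, 173.66]. Speed limits (degrees/s): [136.94, 136.94, 172.46, 180, 180, 180].

## Interface

Orientations are given as a 3x3 rotation matrix whose columns are the frame's x, y, z axes.
In Python, from rig import robot gives the robot as it stands. Calls block until the motion is done:
- robot.goto(position, orientation): joint-space move of the TCP to a pose.
- robot.servo_line(position, ori=None, speed=0.15): straight line of the TCP; ori=None keeps the orientation; speed is the mean speed in m/s.
- robot.movej(angles): joint-space move.
- robot.move_gripper(opening): opening from 0.0 (shut) to 1.0 (fully open); the grip force is fixed at half the most; returns when the fingers have stopped.
- robot.dwell(seconds).
- robot.ik(position, orientation): joint angles nearest the present ones, or None.
- robot.grab_frame(name): name is "scene" or "top"; returns (picture, depth): 384x512x3 uint8, red, green, blue; 384x512 float32, m along the optical axis (not along the pixel's ray), 0 where there is no reading.
- robot.camera_info(name): a dict with "vfov" (degrees; the focal length in pixels is half the picture's height over the tangent of half this angle, whatever the lens; pixels are square), "cx", "cy" (the principal point, pixels), "k1" (the pictures are not rectified: a ray, as slopes to the right and down, at radius r is drawn at 1 + k1 r^2 times it, then the intrinsics apply), "view" (4x4, takes a point from world to camera coordinates). Camera axes: x right, y down, z forward; pixel columns grow to the right and rows downward; lengths in m; the calibration is good to about 2 mm. A picture is of the moment at which its call begins. camera_info takes no time and is no camera call.
A pose or a line that the arm cannot do raises robot.Unreachable and nothing moves.
- robot.job_done(): hands the job in, once; it reports no verdict.
Readings, each from a call of its own:
- robot.read_t(): time.
- robot.read_qpos(): joint angles.
- robot.read_qvel(): joint speeds.
- robot.read_effort(): joint torques, N m.
- robot.read_position(): TCP position.
- robot.read_tcp_rot(): TCP orientation.
- robot.read_force(): force on the tool from outside, world axes, zero at the start.
- robot.read_ft_torque(): the same for the moment, N m.
- robot.read_grip_width(): opening from 0.0 (shut) to 1.0 (fully open).
Only numpy, scipy, OpenCV 4.12 (cv2) and the standard library are available. Lean on these libraries where they do the work, as an engineer would, in place of code of your own. Each camera call takes 0.05 s, during which the arm holds its last target.

## Task

The laptop board is being measured with its screening covers raised; close three of them in turn so that the effect of each can be seen on the analyser. With a fingertip, gently press the copper cover straight down until it is fully home, then the silver cover with the green strip, then the black cover. Leave the silver cover with the blue strip raised, do not pick up or shift anything else, and finish with the hand clear.

Things in the scene. Friction and masses are not known exactly. Their poses are not given: they have to be found in the camera images.
- board: opened laptop base with its blue main board, 220 x 320 mm (own x by y), fixed to the bench; board surface 12 mm above the bench; origin under its centre, z up. The four covers stand on it at changing places, their centres about 104 mm apart along board x and 110 mm along board y; a low grey fan (radius 34 mm, 6 mm high) lies near one end.
- copper_top (a point): centre of the top plate's upper face of the plain copper-coloured screening cover; the plate is 46 x 40 mm (x by y of this point), z up. The plate sits on foam and gives up to 4.5 mm under a finger (1 N to start, then 2 N per mm) and springs back; the point moves with it.
- copper (a joint): how far that cover (not counting the give of its top plate) is pressed down into its frame, m: 0 to 0.0015 at the start (raised, top 38 to 36.5 mm above the bench), 0.007 fully home (top 31 mm above the bench when let go). It slides straight down once pressed with about 4 N, stays where it is left, and stops when home; negative means pulled up.
- copper_frame: low steel frame, 56 x 50 mm outside, 10 mm high, fixed on the board, that guides the sides of the plain copper-coloured screening cover; origin at the centre of its underside, 12 mm above the bench.
- green_top (a point): centre of the top plate's upper face of the pale silver (bare aluminium) screening cover with a wide green strip across its top; the plate is 46 x 40 mm (x by y of this point), z up. The plate sits on foam and gives up to 4.5 mm under a finger (1 N to start, then 2 N per mm) and springs back; the point moves with it.
- green (a joint): how far that cover (not counting the give of its top plate) is pressed down into its frame, m: 0 to 0.0015 at the start (raised, top 38 to 36.5 mm above the bench), 0.007 fully home (top 31 mm above the bench when let go). It slides straight down once pressed with about 4 N, stays where it is left, and stops when home; negative means pulled up.
- green_frame: low steel frame, 56 x 50 mm outside, 10 mm high, fixed on the board, that guides the sides of the pale silver (bare aluminium) screening cover with a wide green strip across its top; origin at the centre of its underside, 12 mm above the bench.
- black_top (a point): centre of the top plate's upper face of the plain black screening cover; the plate is 46 x 40 mm (x by y of this point), z up. The plate sits on foam and gives up to 4.5 mm under a finger (1 N to start, then 2 N per mm) and springs back; the point moves with it.
- black (a joint): how far that cover (not counting the give of its top plate) is pressed down into its frame, m: 0 to 0.0015 at the start (raised, top 38 to 36.5 mm above the bench), 0.007 fully home (top 31 mm above the bench when let go). It slides straight down once pressed with about 4 N, stays where it is left, and stops when home; negative means pulled up.
- black_frame: low steel frame, 56 x 50 mm outside, 10 mm high, fixed on the board, that guides the sides of the plain black screening cover; origin at the centre of its underside, 12 mm above the bench.
- blue_top (a point): centre of the top plate's upper face of the pale silver (bare aluminium) screening cover with a wide blue strip across its top; this one stays raised; the plate is 46 x 40 mm (x by y of this point), z up. The plate sits on foam and gives up to 4.5 mm under a finger (1 N to start, then 2 N per mm) and springs back; the point moves with it.
- blue (a joint): how far that cover (not counting the give of its top plate) is pressed down into its frame, m: 0 to 0.0015 at the start (raised, top 38 to 36.5 mm above the bench), 0.007 fully home (top 31 mm above the bench when let go). It slides straight down once pressed with about 4 N, stays where it is left, and stops when home; negative means pulled up.
- blue_frame: low steel frame, 56 x 50 mm outside, 10 mm high, fixed on the board, that guides the sides of the pale silver (bare aluminium) screening cover with a wide blue strip across its top; this one stays raised; origin at the centre of its underside, 12 mm above the bench.
- adapter: brass connector adapter, 16 mm diameter, 28 mm high, standing loose on the board between the covers; origin at the centre of its underside; not to be moved
- cap: red plastic cap, 18 mm diameter, 18 mm high, standing loose on the board beside the covers; origin at the centre of its underside; not to be moved
- screwdriver: loose yellow-handled screwdriver, 170 mm long, lying on the bench to the robot's right; origin at the middle of its length, on its underside; not to be moved
- tape: loose roll of tape, 90 mm diameter, 19 mm high, on the bench to the robot's left; origin at the centre of its underside; not to be moved
- flux: small loose green bottle, 34 mm diameter, 75 mm high, on the bench to the left; origin at the centre of its underside; not to be moved
- mug: white mug, 80 mm diameter, 90 mm high, on the bench to the right; origin at the centre of its underside; not to be moved

How it is judged:
By the outcome, as a careful person would: the job done as asked, in the order asked, and still so for the second after the job is handed in, with the robot touching nothing.
It also fails if it takes over 43 s, if anything falls off the work surface, if the arm or the gripper's body presses on something with over 40 N, if the wrist force passes 120 N, or if a joint passes its speed limit or range.

## Working session

There is one attempt and no reset: what is moved stays moved. The work goes in short steps, each a Python script; the robot and the scene stay as the last script left them, time stands still between calls to the robot, and variables do not carry over. Pictures are saved under pics/ and viewed, and the job is handed in when it is done.

```bash
mkdir -p pics; ls
python3 - <<'E'
from rig import robot
import cv2,numpy as np
for n in ("top","scene"):
    im,d=robot.grab_frame(n); np.savez(f"{n}0.npz",im=im,d=d)
    cv2.imwrite(f"pics/{n}0.png",im[:,:,::-1])
    print(n,robot.camera_info(n))
print(robot.read_t(),robot.read_force(),robot.read_tcp_rot())
E
```

```text
pics
top {'vfov': 50.45451075521892, 'cx': 254.98323243100924, 'cy': 194.56145064766787, 'k1': -0.07344353753647583, 'view': array([[ 0.02457624, -0.99968999,  0.00399052,  0.01106839],
       [-0.9736538 , -0.024841  , -0.22667421,  0.52440909],
       [ 0.22670307,  0.00168542, -0.97396246,  1.02572624],
       [ 0.        ,  0.        ,  0.        ,  1.        ]])}
scene {'vfov': 53.968852955992226, 'cx': 249.903487011724, 'cy': 191.20471176125614, 'k1': -0.10271705950603147, 'view': array([[ 0.06060448,  0.99797955, -0.0190766 , -0.02743777],
       [ 0.54410385, -0.04905248, -0.83758275, -0.22460774],
       [-0.83682621,  0.04038162, -0.54597731,  1.52909574],
       [ 0.        ,  0.        ,  0.        ,  1.        ]])}
0.1 [ 0.76677075 -0.29727581 -0.15867849] [[ 9.16755592e-01 -3.99448327e-01 -4.67653826e-04]
 [-3.99448574e-01 -9.16754473e-01 -1.43966689e-03]
 [ 1.46348793e-04  1.50662632e-03 -9.99998854e-01]]
```

View pics/top0.png

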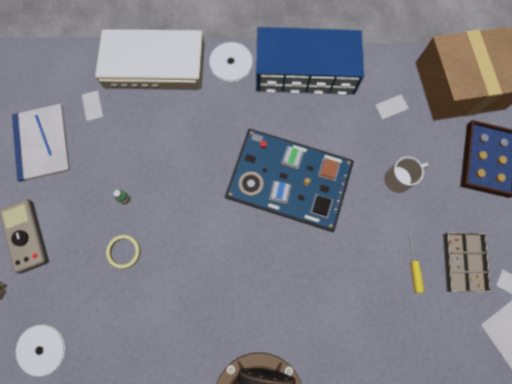

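View pics/scene0.png

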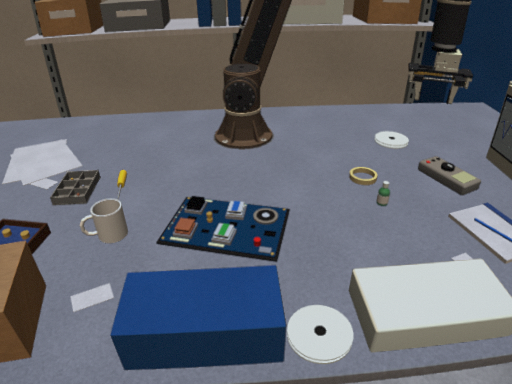

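Run:
```python
import cv2,numpy as np
z=np.load('top0.npz');im=z['im'][120:240,220:360]
cv2.imwrite('pics/c1.png',cv2.resize(im,None,fx=5,fy=5,interpolation=cv2.INTER_CUBIC)[:,:,::-1])
z=np.load('scene0.npz');im=z['im'][185:265,150:300]
cv2.imwrite('pics/c2.png',cv2.resize(im,None,fx=5,fy=5,interpolation=cv2.INTER_CUBIC)[:,:,::-1])
```

```text
(no output)
```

View pics/c1.png

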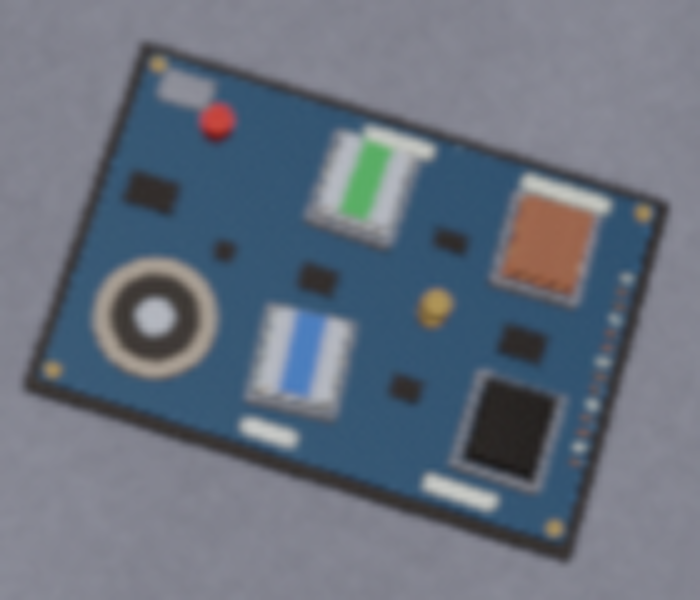

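View pics/c2.png

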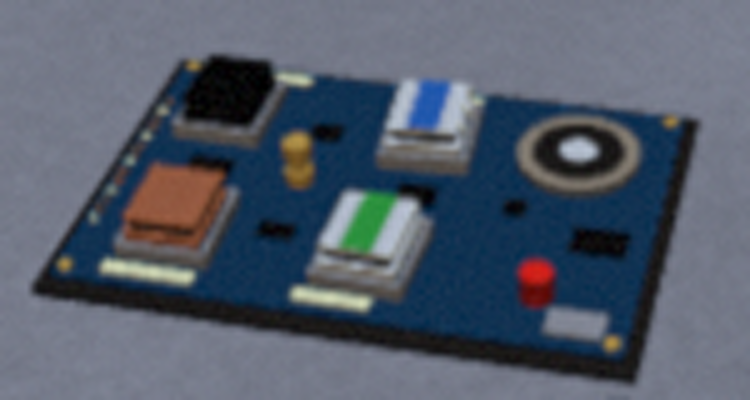

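```bash
cat > h.py <<'E'
import numpy as np
from rig import robot
def ray(n,u,v):
    c=robot.camera_info(n); f=192/np.tan(np.radians(c['vfov']/2))
    K=np.array([[f,0,c['cx']],[0,f,c['cy']],[0,0,1.]])
    x,y=(u-c['cx'])/f,(v-c['cy'])/f; a,b=x,y
    for _ in range(20):
        s=1+c['k1']*(a*a+b*b); a,b=x/s,y/s
    R=c['view'][:3,:3];t=c['view'][:3,3]
    return -R.T@t, R.T@np.array([a,b,1.])
def onz(n,u,v,z):
    o,d=ray(n,u,v); return o+d*(z-o[2])/d[2]
def tri(p,q):
    A=np.zeros((3,3));b=np.zeros(3);R=[ray('top',*p),ray('scene',*q)]
    for o,d in R:
        d=d/np.linalg.norm(d);P=np.eye(3)-np.outer(d,d);A+=P;b+=P@o
    X=np.linalg.solve(A,b)
    return X
E
python3 - <<'E'
from h import *
T=dict(copper=(549,238),green=(366,182),black=(511,427),blue=(302,352))
S=dict(copper=(178,200),green=(369,223),black=(231,90),blue=(431,108))
for k in T:
    p=(220+T[k][0]/5-.4,120+T[k][1]/5-.4);q=(150+S[k][0]/5-.4,185+S[k][1]/5-.4)
    d=np.load('top0.npz')['d']; dd=d[int(round(p[1])),int(round(p[0]))]
    o,r=ray('top',*p)
    print(k,onz('top',*p,.0373).round(4),onz('scene',*q,.0373).round(4),tri(p,q).round(4),(o+r*dd).round(4))
for n,a in (('board',[(147,43),(667,203),(568,560),(25,388)]),):
    w=np.array([onz('top',220+u/5-.4,120+v/5-.4,.012) for u,v in a]);print(w.round(4),w.mean(0),np.linalg.norm(np.roll(w,-1,0)-w,axis=1))
for u,v,z in ((437,303,.04),(217,118,.03)): print(onz('top',220+u/5-.4,120+v/5-.4,z))
print(robot.read_position())
E
```

```text
copper [ 0.6125 -0.1803  0.0373] [ 0.6153 -0.1795  0.0373] [ 0.613  -0.1802  0.0356] [ 0.6135 -0.181   0.034 ]
green [ 0.6424 -0.0785  0.0373] [ 0.6426 -0.0791  0.0373] [ 0.6424 -0.0788  0.0371] [ 0.6423 -0.0785  0.0375]
black [ 0.5048 -0.1577  0.0373] [ 0.5156 -0.1574  0.0373] [ 0.5062 -0.1587  0.0308] [ 0.5045 -0.1575  0.0387]
blue [ 0.5438 -0.0438  0.0373] [ 0.5432 -0.0442  0.0373] [ 0.5437 -0.044   0.0377] [ 0.5441 -0.0438  0.0361]
[[ 0.7324  0.0465  0.012 ]
 [ 0.6432 -0.2534  0.012 ]
 [ 0.4365 -0.1925  0.012 ]
 [ 0.5255  0.1086  0.012 ]] [ 0.58438746 -0.0726928   0.012     ] [0.31285596 0.21543917 0.31396519 0.21601499]
[ 0.57274324 -0.11741902  0.04      ]
[0.68062746 0.00525074 0.03      ]
[0.26940154 0.61841206 0.22572487]
```

```bash
cat >> h.py <<'E'
a=np.radians(-16.4)
def ori(s):
    y=s*np.array([np.cos(a),np.sin(a),0]);return np.column_stack([[-y[1],y[0],0],y,[0,0,-1]])
C=dict(copper=(.6130,-.1803),green=(.6424,-.0786),black=(.5047,-.1577),blue=(.5438,-.0440))
E
python3 - <<'E'
from h import *
import cv2
for s in (1,-1): print(s,robot.ik([*C['copper'],.15],ori(s)),robot.ik([*C['black'],.15],ori(s)))
robot.move_gripper(0.0); print(robot.read_t())
s=min((1,-1),key=lambda s:np.abs(robot.ik([*C['copper'],.15],ori(s))-robot.read_qpos()).max())
robot.goto([*C['copper'],.15],ori(s)); print(robot.read_t(),s)
robot.servo_line([*C['copper'],.05],speed=.15)
robot.dwell(.2)
print(robot.read_t(),robot.read_position(),robot.read_force(),robot.read_qpos())
for n,(r,c) in (('top',(120,220)),('scene',(150,150))):
    im,d=robot.grab_frame(n); cv2.imwrite(f"pics/{n}1.png",cv2.resize(im[r:r+120,c:c+150],None,fx=5,fy=5,interpolation=cv2.INTER_CUBIC)[:,:,::-1])
E
```

```text
1 [  1.0779259   20.39627501 -10.01006202   0.         -59.59366297
 162.5220741 ] [  3.9160305   10.57279065 -23.86117088   0.         -55.56603847
 159.6839695 ]
-1 [  1.0779259   20.39627501 -10.01006202   0.         -59.59366297
 -17.4779259 ] [  3.9160305   10.57279065 -23.86117088   0.         -55.56603847
 -20.3160305 ]
1.525
4.5833 -1
5.6 [ 0.61369729 -0.18031446  0.05116108] [ 0.14056376 -0.14289976  0.36393333] [ 1.07863491e+00  2.60961393e+01 -1.58504607e+01  7.17083091e-03
 -4.79418156e+01 -1.74788489e+01]
```

View pics/top1.png

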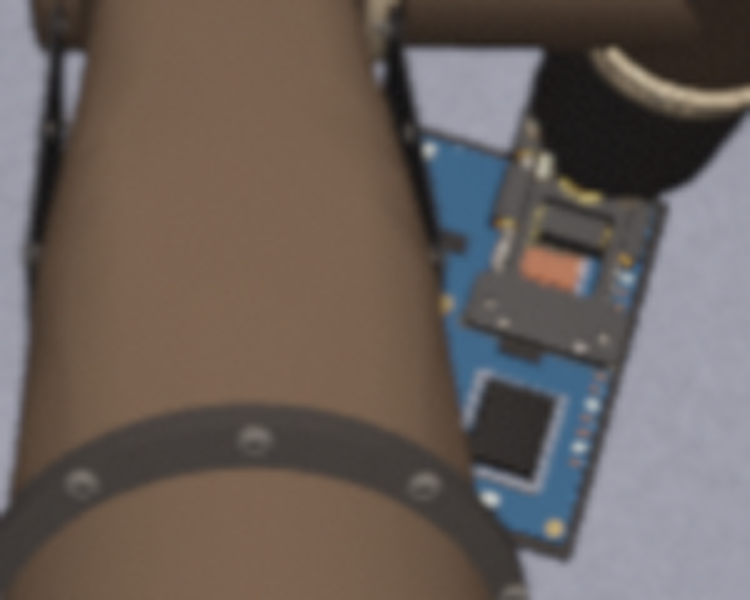

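View pics/scene1.png

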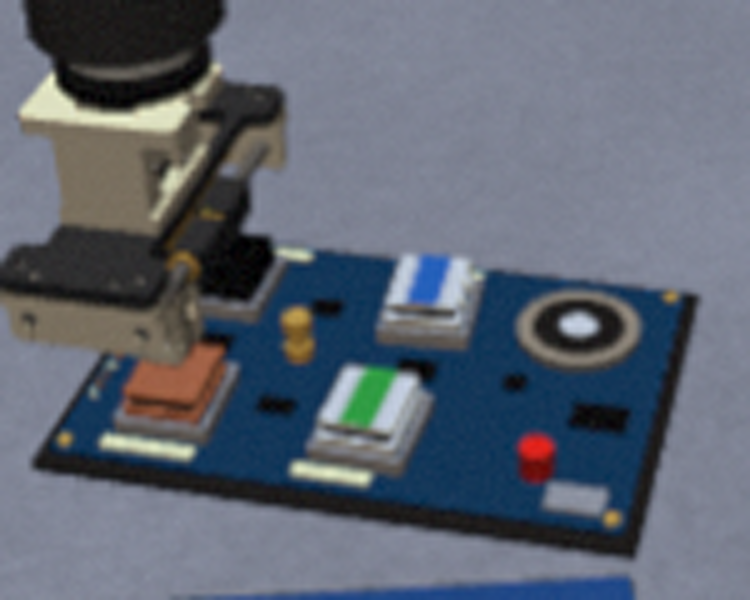

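```bash
cat >> h.py <<'E'
def press(k,fmax=8.0):
    x,y=C[k]; f0=robot.read_force()[2]
    print(k,'f0',round(f0,2))
    robot.servo_line([x,y,.040],speed=.05)
    z=.036; hist=[]
    robot.servo_line([x,y,.036],speed=.02)
    while z>.0225:
        z-=.001; robot.servo_line([x,y,z],speed=.02); robot.dwell(.05)
        f=robot.read_force()[2]-f0; p=robot.read_position()[2]; hist.append((round(z,4),round(p,4),round(f,1)))
        if f>fmax or (f>6.5 and p<.0285): break
    print(hist, robot.read_position().round(4),robot.read_t())
    robot.dwell(.2);print(robot.read_force().round(2))
    robot.servo_line([x,y,.06],speed=.1)
E
python3 - <<'E'
from h import *
print(robot.read_grip_width(),robot.read_t())
press('copper'); print(robot.read_t(),robot.read_force())
E
```

```text
0.0057925654949670955 5.7
copper f0 -0.16
[(0.035, np.float64(0.0353), np.float64(3.7)), (0.034, np.float64(0.0341), np.float64(3.6)), (0.033, np.float64(0.0331), np.float64(3.5)), (0.032, np.float64(0.0321), np.float64(3.6)), (0.031, np.float64(0.031), np.float64(3.8)), (0.03, np.float64(0.03), np.float64(3.7)), (0.029, np.float64(0.0291), np.float64(5.1)), (0.028, np.float64(0.0283), np.float64(6.3)), (0.027, np.float64(0.0275), np.float64(8.6))] [ 0.6131 -0.1803  0.0275] 9.1
[1.04 0.73 7.74]
9.7833 [-0.53290834 -0.7748074  -0.20712738]
```

Copper slid at about 3.7 N, then the force rose steadily below z ≈ 29.6 mm, so it's home. Green and black next.

Run:
```python
from h import *
robot.servo_line([*C['copper'],.08],speed=.15)
robot.servo_line([*C['green'],.08],speed=.12)
robot.servo_line([*C['green'],.05],speed=.1);robot.dwell(.2)
press('green'); print(robot.read_t(),robot.read_force())
```

```text
green f0 0.7
[(0.035, np.float64(0.0353), np.float64(2.3)), (0.034, np.float64(0.0341), np.float64(3.1)), (0.033, np.float64(0.0331), np.float64(2.7)), (0.032, np.float64(0.0321), np.float64(2.9)), (0.031, np.float64(0.031), np.float64(2.8)), (0.03, np.float64(0.03), np.float64(2.5)), (0.029, np.float64(0.0291), np.float64(5.0)), (0.028, np.float64(0.0283), np.float64(5.8)), (0.027, np.float64(0.0276), np.float64(7.5))] [ 0.6425 -0.0786  0.0276] 15.15
[1.   0.74 8.12]
15.8333 [-0.34300777  0.21065211 -0.0243501 ]
```

Run:
```python
from h import *
import cv2
robot.servo_line([*C['green'],.09],speed=.15)
robot.servo_line([*C['black'],.09],speed=.12)
robot.servo_line([*C['black'],.05],speed=.1);robot.dwell(.2)
press('black'); print(robot.read_t(),robot.read_force())
robot.servo_line([*C['black'],.2],speed=.2)
robot.goto([.27,.45,.23],ori(-1))
for n,(r,c) in (('top',(120,220)),('scene',(150,150))):
    im,d=robot.grab_frame(n); cv2.imwrite(f"pics/{n}2.png",cv2.resize(im[r:r+120,c:c+150],None,fx=5,fy=5,interpolation=cv2.INTER_CUBIC)[:,:,::-1])
    np.savez(f"{n}2.npz",im=im,d=d)
d0=np.load('top0.npz')['d'];d2=np.load('top2.npz')['d']
for k,p in dict(copper=(329,167),green=(293,156),black=(322,205),blue=(280,190)).items():
    s=np.s_[p[1]-3:p[1]+4,p[0]-3:p[0]+4];print(k,np.median(d2[s])-np.median(d0[s]))
print(robot.read_t())
```

```text
black f0 0.38
[(0.035, np.float64(0.0352), np.float64(3.1)), (0.034, np.float64(0.0341), np.float64(3.2)), (0.033, np.float64(0.0331), np.float64(2.9)), (0.032, np.float64(0.0321), np.float64(2.7)), (0.031, np.float64(0.031), np.float64(3.2)), (0.03, np.float64(0.03), np.float64(3.0)), (0.029, np.float64(0.0291), np.float64(4.4)), (0.028, np.float64(0.0282), np.float64(6.8))] [ 0.5048 -0.1577  0.0282] 21.5083
[ 1.12 -0.13  7.31]
22.175 [-0.34790019 -0.16911343 -1.65640727]
copper 0.007192731
green 0.0057264566
black 0.0074090958
blue -0.0002875328
25.45
```

View pics/top2.png

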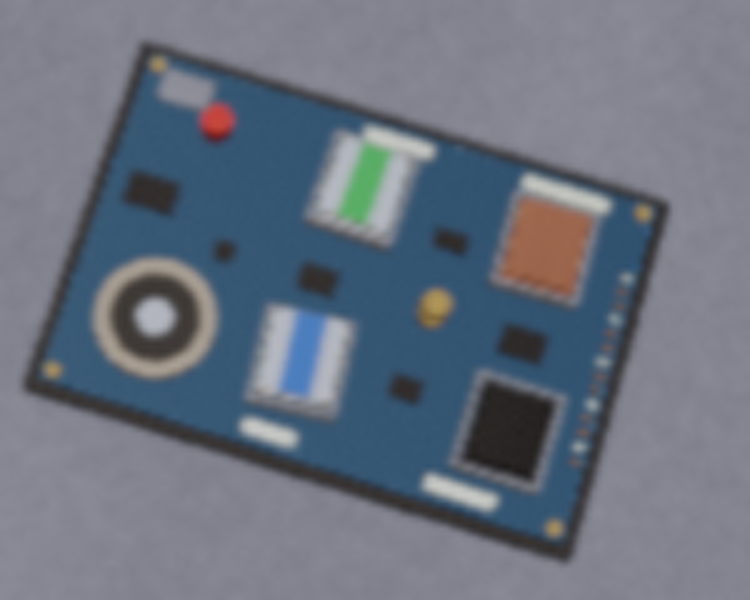

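View pics/scene2.png

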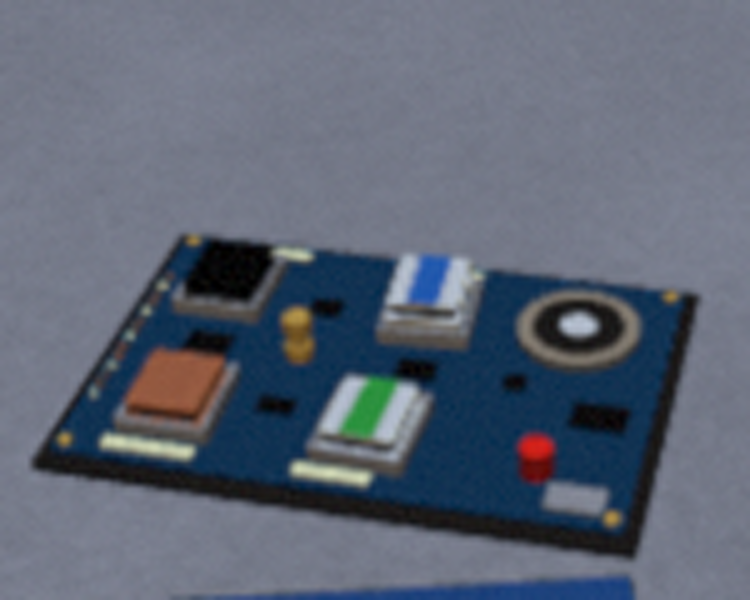

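The pictures show the copper (175,385), green (370,405) and black (230,270) covers down in their frames in the scene crop. Blue (430,280) is still raised, and the adapter (297,330) and cap (537,450) haven't moved. The hand is out of view.

Run:
```python
from h import *
print(robot.read_position(),robot.read_force(),robot.read_t())
robot.job_done()
```

```text
[0.27061014 0.44958049 0.22999157] [ 0.13921847 -0.41119966  0.42199484] 25.45
the job is handed in; nothing more can be done
```

I pressed the copper, green-strip and black covers home in that order with the shut fingertips, moved the hand clear, and handed the job in at 25.5 s.

- **Pressing:** each cover slid down at about 2.5–3.8 N. At about z = 29.6 mm the force began climbing steadily, and it reached about 7–8.6 N with the fingertip at z ≈ 27.5–28.2 mm. That is what a cover at its stop should feel like with the foam compressed.
- **Depth before and after:** the top camera shows copper down 7.2 mm, green 5.7 mm and black 7.4 mm. Blue changed by 0.3 mm, which is noise, so it is still raised.
- **A reading slightly out of range:** copper and black read 0.2–0.4 mm more than the 7 mm travel, also camera noise. I rely on the force rise at the stop rather than the depth for "fully home".
- **Other items:** the adapter and cap look unmoved in the last pictures. I did not compare the screwdriver, tape, flux bottle or mug afterwards.

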